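# Find the loose bearing-cap bolt on the wear rig and hold that cap open

## Task

Lower the yellow guard of the bushing wear rig fully closed over its gears without slamming it, then tap the heads of the three cap bolts one after the other, starting at the guard and working away from it, to find the one that is loose and gives under the finger. Lift the cap of the loose bolt (each cap has a black lifting tab at its front) until it stands at 45 degrees or more and finish while holding it open and still there, without letting go, so that a colleague can inspect the bushing. Leave the tools and other things on the bench where they are.

Things in the scene. Friction and masses are not known exactly. Their poses are not given: they have to be found in the camera images.
- rig: bushing wear rig, immovable: aluminium base plate 150 x 366 x 12 mm, 20 mm steel shaft along y with its axis 56 mm above the bench, grey gear housing with a yellow hinged guard and a motor at the +y (drive) end. Origin on the bench under the shaft; x across the shaft (black tabs on the -x side, which faces the robot; all hinges on the +x side), y along the shaft towards the guard, z up.
- guard (a joint): angle in rad of the yellow gear guard, a lid 116 x 84 mm hinged along the rig's y on the +x edge of the gear housing: 0 = fully down, grows as it opens (stop at 1.4; starts well open). The hinge is stiff: the guard stays where it is left; moving it takes about 1 to 3 N at its tab.
- guard_tab (a point): grip point of the guard's black tab: a straight bar 12 mm wide (along the rig's y), 12 mm thick, sticking out 43 mm in the lid's plane from the middle of its free edge. The point is on its centre line, 30 mm out from the lid's edge, 13 mm from the tab's end, 146 mm from the hinge axis. Fingers can pinch the tab's two sides (closing along the rig's y).
- guard_hinge (a point): middle of the guard's hinge axis (along the rig's y), 98 mm above the bench; with the guard closed the tab's grip point lies 146 mm from it along the rig's -x and 3 mm higher.
- station_1 (a point): fixed point of the rig: top centre of the bolt head at the first place, nearest the guard, 83 mm above the bench. The places are 70 mm apart along the rig's y.
- station_2 (a point): fixed point of the rig: top centre of the bolt head at the second (middle) place, 83 mm above the bench. The places are 70 mm apart along the rig's y.
- station_3 (a point): fixed point of the rig: top centre of the bolt head at the third place, farthest from the guard, 83 mm above the bench. The places are 70 mm apart along the rig's y.
- housing_a: one of three like blue split bearing housings, 44 mm wide; which stands at which place varies. Carries a hinged cap with bolt and black lifting tab: a bar 12 mm wide (y), 12 thick, sticking out 46 mm to -x from the cap. Origin on the base plate under the shaft, axes as the rig's. Tab's grip point, cap closed: x -92, y 0, z +50 mm from it (30 mm out from the cap); fingers can pinch its two sides along y.
- bolt_a: steel hex bolt of housing_a's cap: head 23 mm across, standing 8 mm out of a dark round well in the cap's front flange. Origin: centre of the head's top; z up along the bolt. A tight bolt does not give; the loose one sinks up to 5 mm when pressed from above (about 1 N to start, 3 N at full depth) and springs back. Nothing else shows which is loose.
- cap_a (a joint): angle in rad of housing_a's cap about its hinge, along y at x +38, z +44 mm from the housing's origin, 130 mm from the tab's grip point: 0 = closed, grows as the -x end is lifted. With a tight bolt the cap cannot be moved (under 0.01); with the loose bolt it lifts with about 1 to 3 N at the tab, up to a stop at 1.2, and falls shut when let go.
- housing_b: one of three like blue split bearing housings, 44 mm wide; which stands at which place varies. Carries a hinged cap with bolt and black lifting tab: a bar 12 mm wide (y), 12 thick, sticking out 46 mm to -x from the cap. Origin on the base plate under the shaft, axes as the rig's. Tab's grip point, cap closed: x -92, y 0, z +50 mm from it (30 mm out from the cap); fingers can pinch its two sides along y.
- bolt_b: steel hex bolt of housing_b's cap: head 23 mm across, standing 8 mm out of a dark round well in the cap's front flange. Origin: centre of the head's top; z up along the bolt. A tight bolt does not give; the loose one sinks up to 5 mm when pressed from above (about 1 N to start, 3 N at full depth) and springs back. Nothing else shows which is loose.
- cap_b (a joint): angle in rad of housing_b's cap about its hinge, along y at x +38, z +44 mm from the housing's origin, 130 mm from the tab's grip point: 0 = closed, grows as the -x end is lifted. With a tight bolt the cap cannot be moved (under 0.01); with the loose bolt it lifts with about 1 to 3 N at the tab, up to a stop at 1.2, and falls shut when let go.
- housing_c: one of three like blue split bearing housings, 44 mm wide; which stands at which place varies. Carries a hinged cap with bolt and black lifting tab: a bar 12 mm wide (y), 12 thick, sticking out 46 mm to -x from the cap. Origin on the base plate under the shaft, axes as the rig's. Tab's grip point, cap closed: x -92, y 0, z +50 mm from it (30 mm out from the cap); fingers can pinch its two sides along y.
- bolt_c: steel hex bolt of housing_c's cap: head 23 mm across, standing 8 mm out of a dark round well in the cap's front flange. Origin: centre of the head's top; z up along the bolt. A tight bolt does not give; the loose one sinks up to 5 mm when pressed from above (about 1 N to start, 3 N at full depth) and springs back. Nothing else shows which is loose.
- cap_c (a joint): angle in rad of housing_c's cap about its hinge, along y at x +38, z +44 mm from the housing's origin, 130 mm from the tab's grip point: 0 = closed, grows as the -x end is lifted. With a tight bolt the cap cannot be moved (under 0.01); with the loose bolt it lifts with about 1 to 3 N at the tab, up to a stop at 1.2, and falls shut when let go.
- spanner: open-ended steel spanner, 206 mm long, lying flat; stands loose by, to be left alone; origin at the centre of its underside.
- screwdriver: screwdriver with a red handle, 198 mm long; stands loose by, to be left alone; origin at the centre of its underside.
- weight_c: small grey slotted weight, 36 mm across, 34 mm high; stands loose by, to be left alone; origin at the centre of its underside.
- white_case: closed white plastic case, 102 x 130 x 34 mm; stands loose by, to be left alone; origin at the centre of its underside.
- foot_pedal: beige foot switch, 184 x 84 x 70 mm; stands loose by, to be left alone; origin at the centre of its underside.

How it is judged:
By the outcome, as a careful person would: the job done as asked, in the order asked, and still so for the second after the job is handed in, while the arm keeps its last pose, push and grip.
It also fails if it takes over 61 s, if anything falls off the work surface, if the arm or the gripper's body presses on something with over 40 N, if the wrist force passes 120 N, or if a joint passes its speed limit or range.

## Robot

A 6-joint arm with a two-finger parallel gripper is mounted at the origin on a cart in front of the work surface, level with it; the furniture and walls round the work are solid. World frame = base frame: x ahead of the robot, y to its left, z up, the work surface at z = 0. Lengths are in m, angles in rad, forces in N, time in s.
With the tool pointing down it reaches from about 0.35 to 0.775 m from the base axis. Payload 7.3 kg.
Tool frame: the origin (TCP) lies midway between the tips of the shut fingers; the grasp point (between the pads) lies 19 mm behind it; z points along the fingers, y is the direction in which the jaws open and shut (so a half turn about z gives the same grasp; the last joint's range is limited). The gripper opens to 92 mm and grips with 3 to 60 N. Pads are 19 mm wide; open, the fingers measure 130 mm over their backs; the gripper's body (75 mm by 190 mm) begins 47 mm behind the grasp point.
Start: joints at [-1.417, 0.342, 1.524, -0, 1.275, -0.146], TCP at [0.155, -0.502, 0.227] pointing down, gripper open.
Joint ranges: [-2.53, 2.53], [-0.77, 2.02], [0.04, 2.7], [-1, 4.14], [0.28, 2.66], [-3.11, 3.11]. Speed limits (rad/s): [2.57, 2.57, 3.14, 3.14, 3.14, 3.14].

## Interface

Orientations are given as [roll, pitch, yaw] about the fixed x, y, z axes, in that order (R = Rz(yaw) Ry(pitch) Rx(roll)).
In Python, from cell import robot, imaging gives the robot as it stands. The module is installed in compiled form; this text tells all that it offers.
- The arm moves only by the tool send_rows, never from a script. Its argument "plan" is a list of rows, each a list of 3 entries, a list of its own where there are three numbers: the shift along the world's x, y, z in m, then the turn, a rotation vector about the world's x, y, z in rad, then the closure in counts, from 0 (fully open) to 255 (shut). A call has 1 to 20 rows; each row shifts and turns the commanded pose from where the row before left it; what a row does not reach is not made up. A row lasts 1/10 s, in which the tool goes at most 50 mm and 8.59 degrees, less where a joint would pass 70% of its speed; a pose out of reach is approached as far as the arm can. A call is refused whole if a number of a shift passes 0.05 or a number of a turn 0.15, either way. A call with a gripper value outside its range is refused whole. The fingers move at their own pace and stop on an object; "newtons" is the grip in N (left out, the last holds). Time passes only in rows, so rows that do not move let the fingers close. It gives the time, the measured TCP pose, the force and the opening at its end, in the units of the state.
- robot.observe(): the state, without advancing time (a new reading comes with each control period).
- imaging.read_camera(name): name is "scene" or "top" or "wrist"; returns a dict with "pixels" (420x560x3 uint8, red, green, blue), "fx", "fy", "cx", "cy" (pixels), "world_from_camera" (4x4, takes a point from camera to world coordinates). Camera axes: x right, y down, z forward; pixel columns grow to the right and rows downward; lengths in m; the calibration is good to about 2 mm. A picture is of the moment at which its call begins. There is no depth.
- robot.hand_in(): hands the job in, once; it reports no verdict.
The state is a dict: "time": time; "qpos": joint angles; "qvel": joint speeds; "joint_efforts": joint torques, N m; "tool_pos": TCP position; "tool_rot": TCP orientation; "contact_force": force on the tool from outside, world axes, zero at the start; "torque": the same for the moment, N m; "opening": finger opening in m.
Only numpy, scipy, OpenCV 4.12 (cv2) and the standard library are available. Lean on these libraries where they do the work, as an engineer would, in place of code of your own. Each camera call takes 0.05 s, during which the arm holds its last target.

## Working session

There is one attempt and no reset: what is moved stays moved. The work goes in short steps, Python scripts to look and compute and a tool call to move; the robot and the scene stay as the last step left them, time stands still between calls to the robot, and variables do not carry over. Pictures are saved under pics/ and viewed, and the job is handed in when it is done.

Besides the shell and the picture viewer there is one more tool, called after "Call:" in YAML: its name, and indented under it one key for each argument. send_rows: Moves the arm, as the interface text tells. Its arguments: {"type":"object","properties":{"plan":{"type":"array"},"newtons":{"type":"number"}},"required":["plan"]}

```bash
mkdir -p pics
cat > h.py <<'E'
import numpy as np, cv2
from cell import robot, imaging
def snap(n,f):
    d=imaging.read_camera(n); cv2.imwrite(f'pics/{f}.png',d['pixels'][:,:,::-1]); np.savez(f'pics/{f}.npz',**d); return d
def ray(d,u,v):
    T=d['world_from_camera']; r=T[:3,:3]@np.array([(u-d['cx'])/d['fx'],(v-d['cy'])/d['fy'],1]); return T[:3,3],r
def onz(d,u,v,z):
    o,r=ray(d,u,v); return o+r*(z-o[2])/r[2]
def proj(d,p):
    T=np.array(d['world_from_camera']); q=T[:3,:3].T@(np.array(p)-T[:3,3]); return d['fx']*q[0]/q[2]+d['cx'],d['fy']*q[1]/q[2]+d['cy']
E
python3 - <<'E'
from h import *
for n in ['scene','top','wrist']:
    d=snap(n,n+'0'); print(n,d['fx'],np.round(d['world_from_camera'],3).tolist())
print(robot.observe())
E
```

```text
scene 492.3394241502797 [[0.44, -0.66, 0.609, -0.462], [-0.898, -0.308, 0.314, -0.523], [-0.02, -0.685, -0.728, 1.282], [0.0, 0.0, 0.0, 1.0]]
top 412.2361351124095 [[-0.018, -0.994, 0.11, 0.373], [-1.0, 0.019, 0.011, -0.048], [-0.013, -0.11, -0.994, 1.487], [0.0, 0.0, 0.0, 1.0]]
wrist 331.0869598439376 [[0.294, -0.921, -0.255, 0.223], [-0.956, -0.284, -0.077, -0.481], [-0.002, 0.267, -0.964, 0.385], [0.0, 0.0, 0.0, 1.0]]
{'time': 0.15, 'qpos': array([-1.41701063e+00,  3.42567810e-01,  1.52478902e+00, -2.35315246e-05,
        1.27539411e+00, -1.45968889e-01]), 'qvel': array([ 0.00030967, -0.00272956, -0.00154912,  0.00042557,  0.00015702,
        0.00130327]), 'joint_efforts': array([ 1.39167816e-03, -4.31471336e+01, -2.44353873e+01,  7.17516197e-02,
        5.37370483e-02, -7.43621194e-05]), 'tool_pos': array([ 0.15500839, -0.50127995,  0.22620494]), 'tool_rot': array([-3.14044341e+00, -1.46209635e-04,  2.99761365e-01]), 'contact_force': array([-0.14694353,  0.42087518, -0.26642004]), 'torque': array([-0.01951364, -0.01013264,  0.01355339]), 'opening': 0.09171600012394203}
```

View pics/scene0.png

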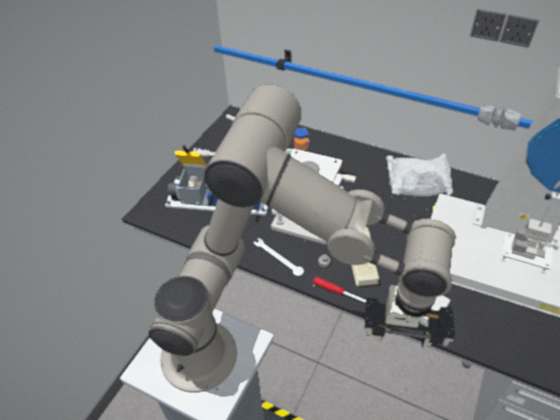

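View pics/top0.png

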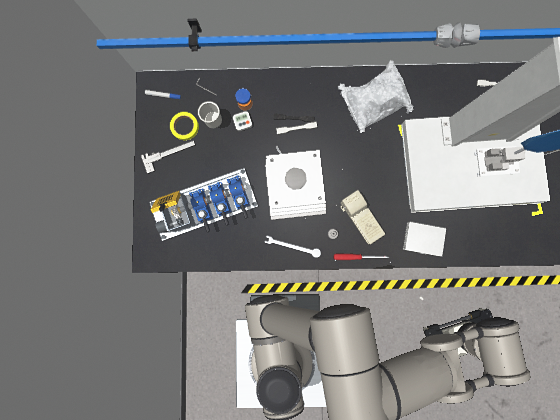

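The top view shows the rig at the left (px 150–257, 170–240). The yellow guard is at about (167,203), and the three blue housings are at about (200,207), (219,201) and (238,192). I'll zoom in on it.

Run:
```python
from h import *
d=np.load('pics/top0.npz'); im=d['pixels'][160:250,135:270,::-1]
cv2.imwrite('pics/topz.png',cv2.resize(im,None,fx=5.8,fy=5.8,interpolation=cv2.INTER_CUBIC))
d=np.load('pics/scene0.npz'); im=d['pixels'][130:230,150:290,::-1]
cv2.imwrite('pics/scz.png',cv2.resize(im,None,fx=5.6,fy=5.6,interpolation=cv2.INTER_CUBIC))
```

```text
(no output)
```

View pics/topz.png

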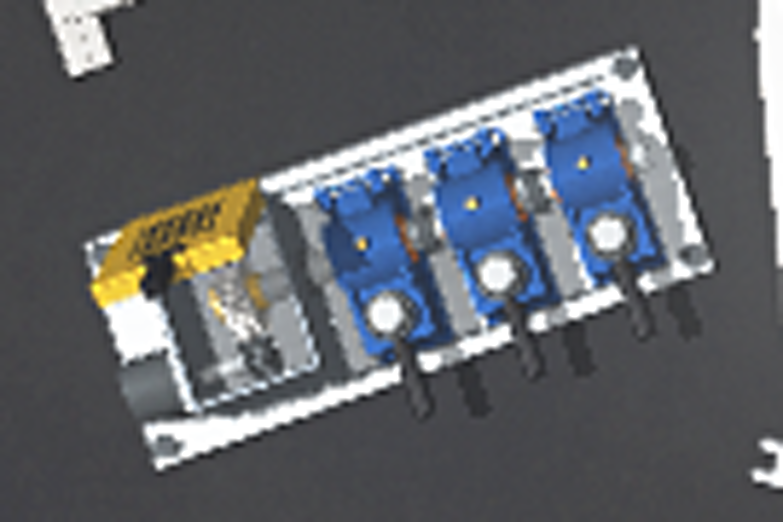

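View pics/scz.png

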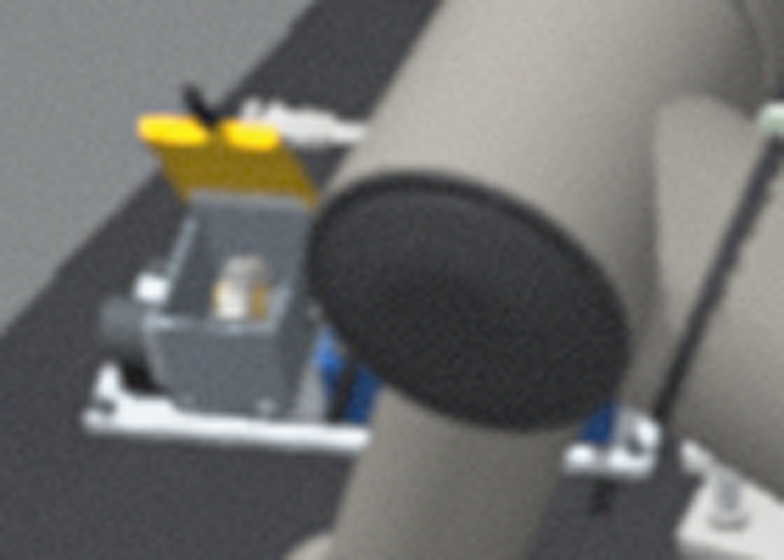

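Run:
```python
from h import *
d=np.load('pics/top0.npz'); f=lambda u,v:(135+(u+.5)/5.8-.5,160+(v+.5)/5.8-.5)
B=[onz(d,*f(*p),0.083) for p in [(390,314),(498,272),(609,234)]]
for b in B: print('bolt',b.round(4))
print('gaps',[np.linalg.norm(B[i]-B[i+1]).round(4) for i in (0,1)])
v=B[0]-B[2]; print('yaw of rig y',np.degrees(np.arctan2(v[1],v[0])))
C=[onz(d,*f(*p),0.012) for p in [(85,243),(158,470),(715,268),(635,45)]]
for c in C: print('corner',c.round(4))
for a,b in ((0,3),(1,2),(0,1),(3,2)): w=C[a]-C[b]; print(np.linalg.norm(w).round(4), np.degrees(np.arctan2(w[1],w[0])).round(2))
for p in [(420,410),(532,372),(645,335)]: print('tabend',onz(d,*f(*p),0.062+.006).round(4))
# guard tab ray
print(ray(d,*f(155,272)))
```

```text
bolt [0.519  0.2622 0.083 ]
bolt [0.5428 0.1982 0.083 ]
bolt [0.5642 0.1322 0.083 ]
gaps [np.float64(0.0683), np.float64(0.0694)]
yaw of rig y 109.16323771639688
corner [0.5747 0.4692 0.012 ]
corner [0.4322 0.4212 0.012 ]
corner [0.5512 0.0754 0.012 ]
corner [0.6934 0.1243 0.012 ]
0.3648 108.99
0.3658 108.99
0.1503 18.62
0.1504 18.98
tabend [0.4628 0.2474 0.068 ]
tabend [0.4842 0.1805 0.068 ]
tabend [0.505  0.1129 0.068 ]
(array([ 0.37297396, -0.04771068,  1.48727934]), array([ 0.12241089,  0.31694186, -0.98905396]))
```

Run:
```python
from h import *
n=26;p0=np.array([.155,-.501,.226]);
a=np.linspace(np.arctan2(-.501,.155),np.arctan2(.27,.56),n+1); r=np.linspace(.5246,.62,n+1); z=np.minimum(.226+np.arange(n+1)*.02,.40)
P=np.c_[r*np.cos(a),r*np.sin(a),z]; print(np.diff(P,axis=0).round(3).tolist())
```

```text
[[0.034, 0.008, 0.02], [0.034, 0.01, 0.02], [0.033, 0.013, 0.02], [0.033, 0.015, 0.02], [0.032, 0.017, 0.02], [0.031, 0.019, 0.02], [0.029, 0.021, 0.02], [0.028, 0.024, 0.02], [0.027, 0.026, 0.014], [0.025, 0.027, 0.0], [0.023, 0.029, 0.0], [0.022, 0.031, 0.0], [0.02, 0.033, 0.0], [0.017, 0.034, 0.0], [0.015, 0.035, 0.0], [0.013, 0.036, 0.0], [0.011, 0.037, 0.0], [0.008, 0.038, 0.0], [0.006, 0.039, 0.0], [0.003, 0.039, 0.0], [0.0, 0.04, 0.0], [-0.002, 0.04, 0.0], [-0.005, 0.04, 0.0], [-0.008, 0.04, 0.0], [-0.01, 0.039, 0.0], [-0.013, 0.039, 0.0]]
```

Call:
send_rows:
  plan:
    - [[0.034,0.008,0.02],[0,0,0],0]
    - [[0.034,0.01,0.02],[0,0,0],0]
    - [[0.033,0.013,0.02],[0,0,0],0]
    - [[0.033,0.015,0.02],[0,0,0],0]
    - [[0.032,0.017,0.02],[0,0,0],0]
    - [[0.031,0.019,0.02],[0,0,0],0]
    - [[0.029,0.021,0.02],[0,0,0],0]
    - [[0.028,0.024,0.02],[0,0,0],0]
    - [[0.027,0.026,0.014],[0,0,0],0]
    - [[0.025,0.027,0],[0,0,0],0]
    - [[0.023,0.029,0],[0,0,0],0]
    - [[0.022,0.031,0],[0,0,0],0]
    - [[0.02,0.033,0],[0,0,0],0]
    - [[0.017,0.034,0],[0,0,0],0]
    - [[0.015,0.035,0],[0,0,0],0]
    - [[0.013,0.036,0],[0,0,0],0]

```text
time: 1.75
tool_pos: [0.5716, -0.1222, 0.4001]
tool_rot: [-3.141, 0.001, 0.3]
contact_force: [0.7, -0.2, 0.1]
opening: 0.0919
```

Call:
send_rows:
  plan:
    - [[0.011,0.037,0],[0,0,0.031],0]
    - [[0.008,0.038,0],[0,0,0],0]
    - [[0.006,0.039,0],[0,0,0],0]
    - [[0.003,0.039,0],[0,0,0],0]
    - [[0,0.04,0],[0,0,0],0]
    - [[-0.002,0.04,0],[0,0,0],0]
    - [[-0.005,0.04,0],[0,0,0],0]
    - [[-0.008,0.04,0],[0,0,0],0]
    - [[-0.01,0.039,0],[0,0,0],0]
    - [[-0.013,0.039,0],[0,0,0],0]
    - [[0,0,0],[0,0,0],0]
    - [[0,0,0],[0,0,0],0]

```text
time: 2.95
tool_pos: [0.5607, 0.2681, 0.4003]
tool_rot: [3.141, 0.001, 0.333]
contact_force: [0.1, -0.2, -0.6]
opening: 0.0915
```

Run:
```python
from h import *
d=snap('wrist','w1');snap('scene','s1'); o=robot.observe(); print(o['qpos'].round(3),o['tool_pos'],o['tool_rot'],np.round(d['world_from_camera'],3).tolist())
cv2.imwrite('pics/w1z.png',cv2.resize(d['pixels'][:,:,::-1],(800,600),interpolation=cv2.INTER_CUBIC))
```

```text
[ 3.200e-01  4.890e-01  8.330e-01 -1.000e-03  1.821e+00  1.561e+00] [0.56139335 0.26652854 0.40047371] [3.14103687e+00 5.54122927e-04 3.29876681e-01] [[0.325, -0.911, -0.253, 0.628], [-0.946, -0.314, -0.087, 0.291], [0.0, 0.267, -0.964, 0.559], [0.0, 0.0, 0.0, 1.0]]
```

View pics/w1z.png

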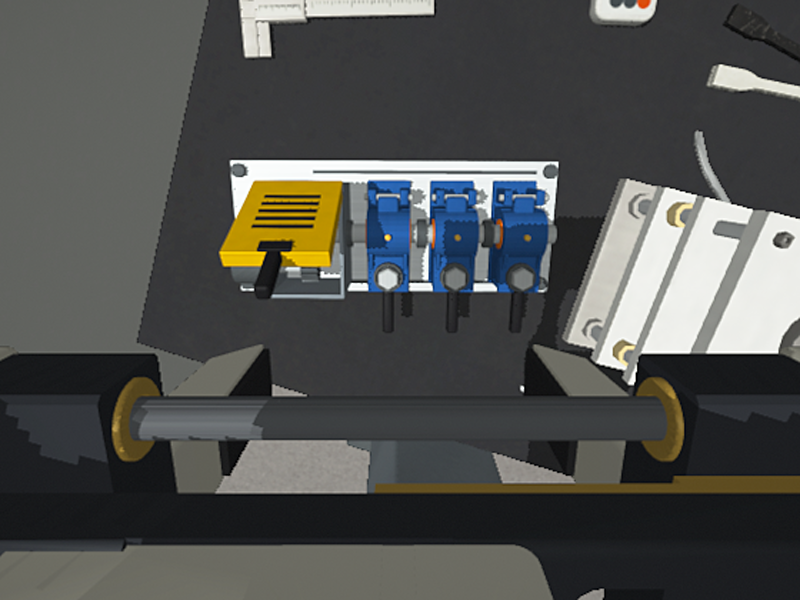

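Run:
```python
from h import *
t=np.load('pics/top0.npz'); w=np.load('pics/w1.npz')
ft=lambda u,v:(135+(u+.5)/5.8-.5,160+(v+.5)/5.8-.5); fw=lambda u,v:((u+.5)*.7-.5,(v+.5)*.7-.5)
def tri(a,b):
    o1,r1=ray(t,*ft(*a));o2,r2=ray(w,*fw(*b)); r1/=np.linalg.norm(r1);r2/=np.linalg.norm(r2)
    s=np.linalg.lstsq(np.c_[r1,-r2],o2-o1,rcond=None)[0]; p,q=o1+s[0]*r1,o2+s[1]*r2; return ((p+q)/2).round(4),np.linalg.norm(p-q).round(4)
c=np.array([.5629,.2725]); ex=np.array([.9458,.3247]);ey=np.array([-.3247,.9458])
def rig(p): q=np.array(p[:2])-c; return np.r_[q@ex,q@ey,p[2:3]].round(4)
for n,p in [('b1',(389,277)),('b2',(455,277)),('b3',(521,277))]:
    x=onz(w,*fw(*p),.083); print(n,x.round(4),rig(x))
for n,p in [('c',(231,161)),('c',(558,161)),('c',(547,291))]:
    x=onz(w,*fw(*p),.012); print(n,x.round(4),rig(x))
for n,p in [('hl',(253,181)),('hr',(343,181))]:
    x=onz(w,*fw(*p),.102); print(n,x.round(4),rig(x))
for n,a,b in [('left low',(100,306),(221,265)),('right low',(240,265),(332,265))]:
    x,e=tri(a,b); print(n,x,e,rig(x))
for p in [(388,330),(451,330),(515,330)]:
    x=onz(w,*fw(*p),.065); print('tabend',x.round(4),rig(x))
# tab: intersect wrist rays with plane rig y = mean lid y
for n,p in [('tabend',(263,297)),('tabend top',(262,290)),('tabbase',(277,247))]:
  for yy in (.1,.105,.11,.115,.12):
    o,r=ray(w,*fw(*p)); s=(yy-(o[:2]-c)@ey)/(r[:2]@ey); x=o+s*r; print(n,yy,rig(x))
```

```text
b1 [0.5222 0.264  0.083 ] [-0.0413  0.0052  0.083 ]
b2 [0.5443 0.1996 0.083 ] [-0.0412 -0.0629  0.083 ]
b3 [0.5665 0.1353 0.083 ] [-0.0412 -0.1309  0.083 ]
c [0.5743 0.4681 0.012 ] [0.0743 0.1813 0.012 ]
c [0.6924 0.1249 0.012 ] [ 0.0746 -0.1817  0.012 ]
c [0.5515 0.0759 0.012 ] [-0.0746 -0.1822  0.012 ]
hl [0.5723 0.4152 0.102 ] [0.0552 0.1319 0.102 ]
hr [0.5997 0.3355 0.102 ] [0.0553 0.0476 0.102 ]
left low [0.5145 0.3962 0.1977] 0.0016 [-0.0056  0.1327  0.1977]
right low [0.5383 0.3189 0.188 ] 0.0065 [-0.0082  0.0519  0.188 ]
tabend [0.461  0.2448 0.065 ] [-0.1054  0.0068  0.065 ]
tabend [0.4837 0.179  0.065 ] [-0.1053 -0.0627  0.065 ]
tabend [0.5066 0.1122 0.065 ] [-0.1053 -0.1333  0.065 ]
tabend 0.1 [-0.0286  0.1     0.2075]
tabend 0.105 [-0.0333  0.105   0.1905]
tabend 0.11 [-0.0379  0.11    0.1735]
tabend 0.115 [-0.0426  0.115   0.1565]
tabend 0.12 [-0.0472  0.12    0.1396]
tabend top 0.1 [-0.0227  0.1     0.2087]
tabend top 0.105 [-0.0271  0.105   0.1917]
tabend top 0.11 [-0.0315  0.11    0.1748]
tabend top 0.115 [-0.0359  0.115   0.1579]
tabend top 0.12 [-0.0402  0.12    0.141 ]
tabbase 0.1 [0.0016 0.1    0.1552]
tabbase 0.105 [-0.0016  0.105   0.1357]
tabbase 0.11 [-0.0048  0.11    0.1162]
tabbase 0.115 [-0.008   0.115   0.0967]
tabbase 0.12 [-0.0112  0.12    0.0772]
```

The wrist view shows the bolts at (389,277), (455,277) and (521,277), and the guard tab from (277,247) to (263,295). The guard angle comes out near 1.07 rad. I'll go above its tab.

Call:
send_rows:
  plan:
    - [[-0.012,0.029,-0.01],[0,0,0],116]
    - [[-0.012,0.029,-0.03],[0,0,0],116]
    - [[-0.013,0.028,-0.03],[0,0,0],116]
    - [[0,0,-0.03],[0,0,0],116]
    - [[0,0,-0.03],[0,0,0],116]
    - [[0,0,-0.015],[0,0,0],116]
    - [[0,0,0],[0,0,0],116]
    - [[0,0,0],[0,0,0],116]

```text
time: 3.85
tool_pos: [0.525, 0.3524, 0.2564]
tool_rot: [3.141, -0.001, 0.329]
contact_force: [-0.1, 0.7, 0.3]
opening: 0.0501
```

Run:
```python
from h import *
d=snap('wrist','w2'); 
cv2.imwrite('pics/w2z.png',cv2.resize(d['pixels'][:,:,::-1],(800,600),interpolation=cv2.INTER_CUBIC))
d=snap('scene','s2'); cv2.imwrite('pics/s2z.png',cv2.resize(d['pixels'][100:240,130:300,::-1],None,fx=4,fy=4,interpolation=cv2.INTER_CUBIC))
```

```text
(no output)
```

View pics/w2z.png

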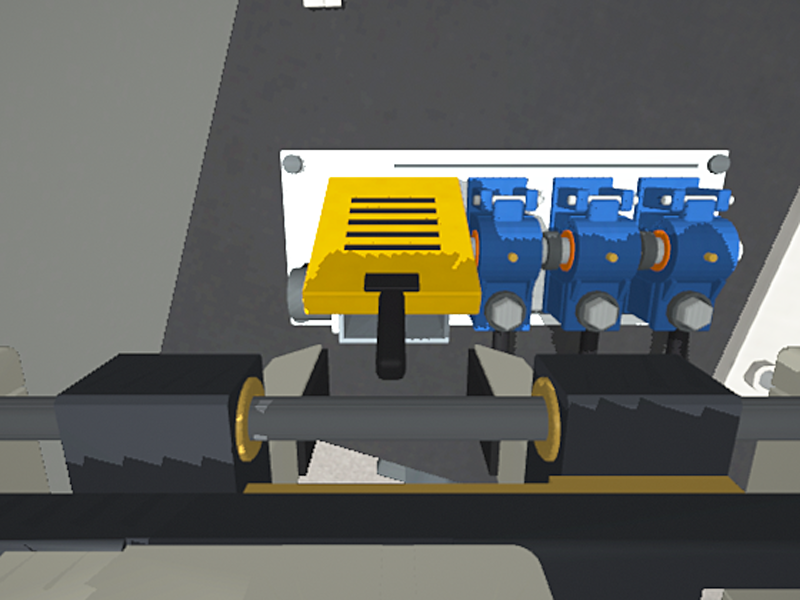

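View pics/s2z.png

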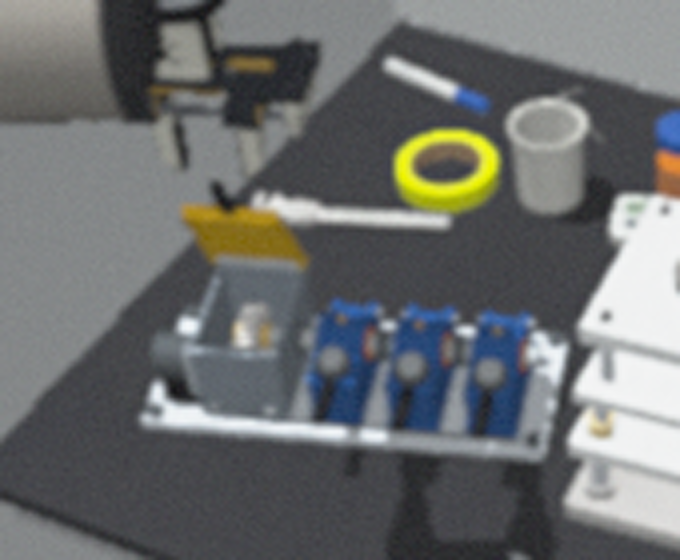

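The tab is at about px 392, slightly left of the finger midline at about 398. I'll measure the offset.

Run:
```python
from h import *
w=np.load('pics/w2.npz'); w1=np.load('pics/w1.npz');sc=np.load('pics/s2.npz')
fw=lambda u,v:((u+.5)*.7-.5,(v+.5)*.7-.5)
c=np.array([.5629,.2725]); ex=np.array([.9458,.3247]);ey=np.array([-.3247,.9458])
def rig(p): q=np.array(p[:2])-c; return np.r_[q@ex,q@ey,p[2:3]].round(4)
def tri(*rs):
    A=np.zeros((3,3));b=np.zeros(3)
    for o,r in rs: r=r/np.linalg.norm(r);M=np.eye(3)-np.outer(r,r);A+=M;b+=M@o
    p=np.linalg.solve(A,b); return p,[np.linalg.norm((np.eye(3)-np.outer(r,r)/(r@r))@(p-o)).round(4) for o,r in rs]
S=(130+(216+.5)/4-.5,100+(184+.5)/4-.5)
for n,l in [('end w1w2',[ray(w1,*fw(262,293)),ray(w,*fw(391,368))]),('+scene',[ray(w1,*fw(262,293)),ray(w,*fw(391,368)),ray(sc,*S)]),
 ('lid L',[ray(w1,*fw(221,265)),ray(w,*fw(301,308))]),('lid R',[ray(w1,*fw(332,265)),ray(w,*fw(481,308))])]:
    p,e=tri(*l); print(n,rig(p),e)
o=robot.observe(); print(rig(o['tool_pos']))
for n,p in [('b1',(509,313)),('b2',(599,313)),('b3',(691,313))]:
    x=onz(w,*fw(*p),.083); print(n,rig(x))
```

```text
end w1w2 [-0.0164  0.0907  0.2399] [np.float64(0.0004), np.float64(0.0004)]
+scene [-0.014  0.089  0.246] [np.float64(0.0011), np.float64(0.0015), np.float64(0.0015)]
lid L [-0.0065  0.1362  0.1896] [np.float64(0.0007), np.float64(0.0007)]
lid R [-0.0053  0.0475  0.1949] [np.float64(0.0008), np.float64(0.0008)]
[-0.0096  0.0884  0.2574]
b1 [-0.0418  0.0061  0.083 ]
b2 [-0.042 -0.06   0.083]
b3 [-0.0422 -0.1275  0.083 ]
```

Call:
send_rows:
  plan:
    - [[-0.001,0.002,-0.015],[0,0,0],116]
    - [[0,0,-0.015],[0,0,0],116]
    - [[0,0,-0.012],[0,0,0],116]
    - [[0,0,-0.004],[0,0,0],116]
    - [[0,0,0],[0,0,0],160]
    - [[0,0,0],[0,0,0],255]
    - [[0,0,0],[0,0,0],255]
    - [[0,0,0],[0,0,0],255]
    - [[0,0,0],[0,0,0],255]
  newtons: 15

```text
time: 4.85
tool_pos: [0.5232, 0.3555, 0.2102]
tool_rot: [-3.142, -0.001, 0.331]
contact_force: [-0.6, 0.4, -0.2]
opening: 0.0149
```

Run:
```python
from h import *
c=np.array([.5629,.2725]); ex=np.array([.9458,.3247]);ey=np.array([-.3247,.9458])
p=robot.observe()['tool_pos'];q=p[:2]-c; print(q@ex,q@ey,p[2])
x0=q@ex; z0=p[2]+.019
H=np.array([.057,.098]); 
# angle such that grip passes; use actual radius
v=np.array([x0,z0])-H; R=np.hypot(*v); th=np.arctan2(v[1],-v[0]); print(R,th)
end=np.arctan2(.003,.146)
n=34; s=np.linspace(0,1,n+1); s=np.where(s<.0,s,s); t=th+(end-th)*(1-(1-s)**1.6)
X=H[0]-R*np.cos(t); Z=H[1]+R*np.sin(t); dx=np.diff(X); dz=np.diff(Z)
print([[round(a*ex[0],4),round(a*ex[1],4),round(b,4)] for a,b in zip(dx,dz)])
```

```text
-0.01061995089581719 0.09138756339913433 0.2101507096931175
0.14755665492332465 1.0947549079679744
[[np.float64(-0.0061), np.float64(-0.0021), np.float64(-0.0036)], [np.float64(-0.0059), np.float64(-0.002), np.float64(-0.0038)], [np.float64(-0.0056), np.float64(-0.0019), np.float64(-0.004)], [np.float64(-0.0053), np.float64(-0.0018), np.float64(-0.0042)], [np.float64(-0.005), np.float64(-0.0017), np.float64(-0.0044)], [np.float64(-0.0047), np.float64(-0.0016), np.float64(-0.0045)], [np.float64(-0.0044), np.float64(-0.0015), np.float64(-0.0046)], [np.float64(-0.0041), np.float64(-0.0014), np.float64(-0.0047)], [np.float64(-0.0038), np.float64(-0.0013), np.float64(-0.0048)], [np.float64(-0.0035), np.float64(-0.0012), np.float64(-0.0049)], [np.float64(-0.0033), np.float64(-0.0011), np.float64(-0.0049)], [np.float64(-0.003), np.float64(-0.001), np.float64(-0.0049)], [np.float64(-0.0027), np.float64(-0.0009), np.float64(-0.0049)], [np.float64(-0.0025), np.float64(-0.0009), np.float64(-0.0048)], [np.float64(-0.0023), np.float64(-0.0008), np.float64(-0.0048)], [np.float64(-0.002), np.float6
[... 480 characters left out ...]
0038)], [np.float64(-0.0006), np.float64(-0.0002), np.float64(-0.0036)], [np.float64(-0.0005), np.float64(-0.0002), np.float64(-0.0034)], [np.float64(-0.0004), np.float64(-0.0001), np.float64(-0.0032)], [np.float64(-0.0003), np.float64(-0.0001), np.float64(-0.003)], [np.float64(-0.0003), np.float64(-0.0001), np.float64(-0.0028)], [np.float64(-0.0002), np.float64(-0.0001), np.float64(-0.0025)], [np.float64(-0.0001), np.float64(-0.0), np.float64(-0.0022)], [np.float64(-0.0001), np.float64(-0.0), np.float64(-0.0019)], [np.float64(-0.0001), np.float64(-0.0), np.float64(-0.0016)], [np.float64(-0.0), np.float64(-0.0), np.float64(-0.0011)], [np.float64(-0.0), np.float64(-0.0), np.float64(-0.0006)]]
```

Call:
send_rows:
  plan:
    - [[0,0,0],[0,0,0],255]
    - [[0,0,0],[0,0,0],255]
    - [[0,0,0],[0,0,0],255]
    - [[-0.006,-0.002,-0.0036],[0,0,0],255]
    - [[-0.006,-0.002,-0.0038],[0,0,0],255]
    - [[-0.0056,-0.0019,-0.004],[0,0,0],255]

```text
time: 5.45
tool_pos: [0.506, 0.3491, 0.1992]
tool_rot: [3.141, -0.003, 0.331]
contact_force: [1.3, -3.9, 5.4]
opening: 0.0118
```

Call:
send_rows:
  plan:
    - [[-0.0053,-0.0018,-0.0042],[0,0,0],255]
    - [[-0.005,-0.0017,-0.0044],[0,0,0],255]
    - [[-0.0047,-0.0016,-0.0045],[0,0,0],255]
    - [[-0.0044,-0.0015,-0.0046],[0,0,0],255]
    - [[-0.0041,-0.0014,-0.0047],[0,0,0],255]
    - [[-0.0038,-0.0013,-0.0048],[0,0,0],255]
    - [[-0.0035,-0.0012,-0.0049],[0,0,0],255]
    - [[-0.0033,-0.0011,-0.0049],[0,0,0],255]
    - [[-0.003,-0.001,-0.0049],[0,0,0],255]
    - [[-0.0027,-0.0009,-0.0049],[0,0,0],255]

```text
time: 6.45
tool_pos: [0.465, 0.3351, 0.1516]
tool_rot: [3.14, 0.001, 0.331]
contact_force: [-1.0, -5.7, 4.2]
opening: 0.0122
```

Run:
```python
from h import *
d=snap('wrist','w3'); 
cv2.imwrite('pics/w3z.png',cv2.resize(d['pixels'][:,:,::-1],(800,600),interpolation=cv2.INTER_CUBIC))
d=snap('scene','s3'); cv2.imwrite('pics/s3z.png',cv2.resize(d['pixels'][100:240,130:300,::-1],None,fx=4,fy=4,interpolation=cv2.INTER_CUBIC))
print(robot.observe()['contact_force'],robot.observe()['tool_pos'])
```

```text
[-1.75699893 -5.05580498 -0.0906989 ] [0.46450541 0.3349115  0.15076497]
```

View pics/w3z.png

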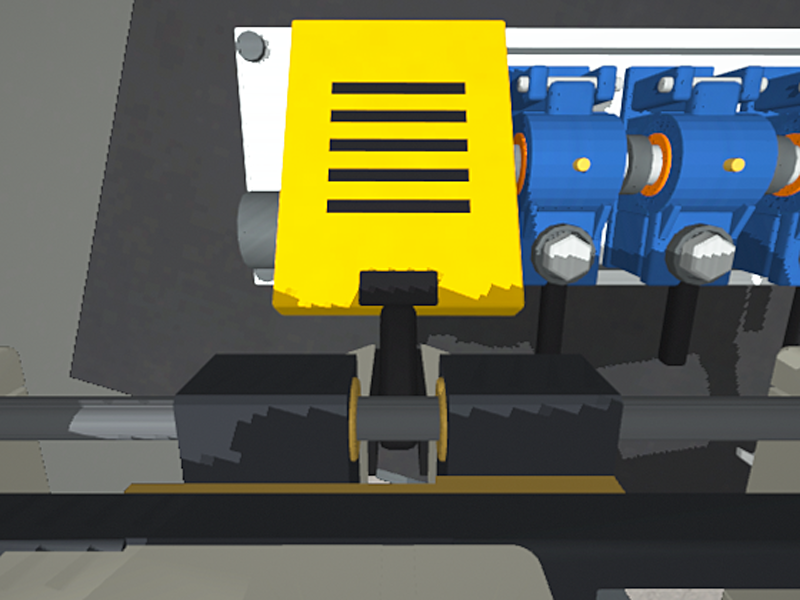

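View pics/s3z.png

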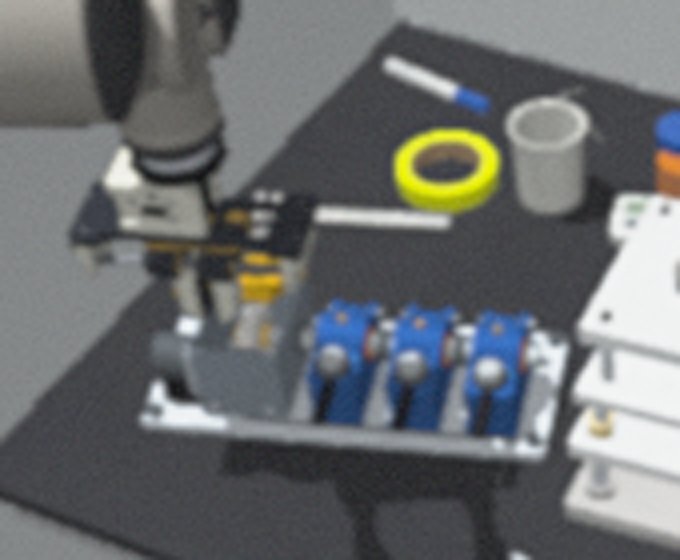

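The guard is following, held between the fingers, and stands about half open. I'll continue, slowing down towards the end.

Call:
send_rows:
  plan:
    - [[-0.0022,-0.0014,-0.0048],[0,0,0],255]
    - [[-0.002,-0.0013,-0.0048],[0,0,0],255]
    - [[-0.002,-0.0007,-0.0047],[0,0,0],255]
    - [[-0.0018,-0.0006,-0.0046],[0,0,0],255]
    - [[-0.0016,-0.0006,-0.0045],[0,0,0],255]
    - [[-0.0014,-0.0005,-0.0044],[0,0,0],255]
    - [[-0.0012,-0.0004,-0.0043],[0,0,0],255]
    - [[-0.0011,-0.0004,-0.0041],[0,0,0],255]
    - [[-0.0009,-0.0003,-0.004],[0,0,0],255]
    - [[-0.0008,-0.0003,-0.0038],[0,0,0],255]
    - [[-0.0006,-0.0002,-0.0036],[0,0,0],255]
    - [[-0.0005,-0.0002,-0.0034],[0,0,0],255]
    - [[-0.0004,-0.0001,-0.003],[0,0,0],255]
    - [[-0.0003,-0.0001,-0.003],[0,0,0],255]

```text
time: 7.95
tool_pos: [0.448, 0.3292, 0.0939]
tool_rot: [-3.141, 0.001, 0.331]
contact_force: [-5.6, -0.1, 2.2]
opening: 0.0122
```

Call:
send_rows:
  plan:
    - [[0,0,-0.002],[0,0,0],255]
    - [[0,0,-0.002],[0,0,0],255]
    - [[0,0,-0.002],[0,0,0],255]
    - [[0,0,-0.0015],[0,0,0],255]
    - [[0,0,-0.0015],[0,0,0],255]
    - [[0,0,-0.001],[0,0,0],255]

```text
time: 8.55
tool_pos: [0.4475, 0.329, 0.0837]
tool_rot: [-3.141, 0.003, 0.331]
contact_force: [-5.7, 1.1, 2.0]
opening: 0.0119
```

Call:
send_rows:
  plan:
    - [[0,0,-0.001],[0,0,0],255]
    - [[0,0,-0.001],[0,0,0],255]
    - [[0,0,-0.001],[0,0,0],255]

```text
time: 8.85
tool_pos: [0.4475, 0.329, 0.0807]
tool_rot: [-3.141, 0.003, 0.331]
contact_force: [-6.1, 1.7, 1.7]
opening: 0.0117
```

Run:
```python
from h import *
d=snap('wrist','w4'); 
cv2.imwrite('pics/w4z.png',cv2.resize(d['pixels'][:,:,::-1],(800,600),interpolation=cv2.INTER_CUBIC))
d=snap('scene','s4'); cv2.imwrite('pics/s4z.png',cv2.resize(d['pixels'][100:240,130:300,::-1],None,fx=4,fy=4,interpolation=cv2.INTER_CUBIC))
print(robot.observe()['contact_force'],robot.observe()['tool_pos'])
```

```text
[-5.85154117  1.05496137  1.1258863 ] [0.44743675 0.32901175 0.08058641]
```

View pics/w4z.png

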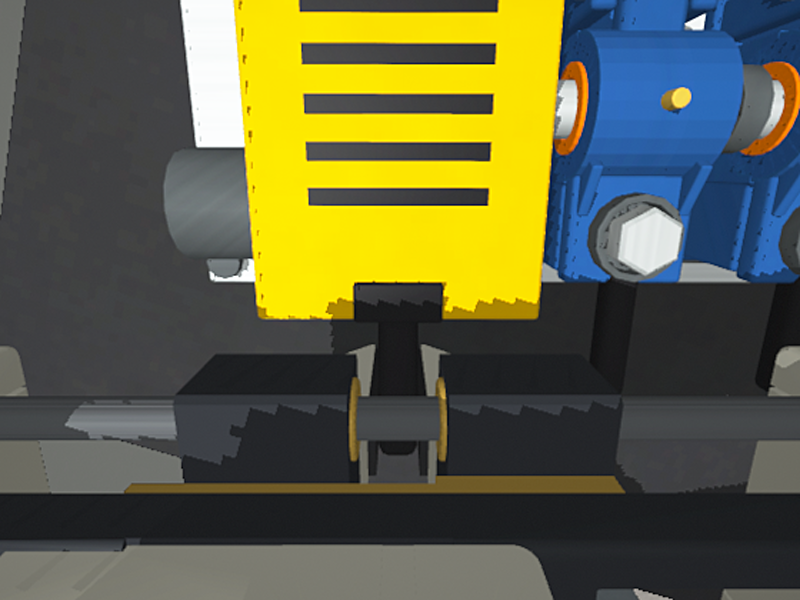

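View pics/s4z.png

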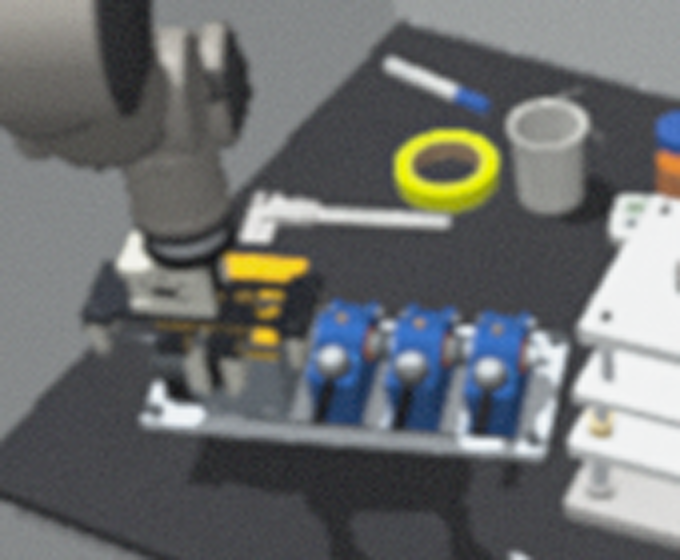

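Call:
send_rows:
  plan:
    - [[-0.001,0,-0.001],[0,0,0],255]
    - [[0,0,-0.001],[0,0,0],255]
    - [[0,0,-0.001],[0,0,0],255]
    - [[0,0,0],[0,0,0],255]

```text
time: 9.35
tool_pos: [0.4475, 0.3291, 0.0793]
tool_rot: [-3.141, 0.0, 0.331]
contact_force: [-6.7, -1.3, 10.3]
opening: 0.0122
```

Call:
send_rows:
  plan:
    - [[0,0,-0.001],[0,0,0],255]
    - [[0,0,0],[0,0,0],255]

```text
time: 9.55
tool_pos: [0.4477, 0.3291, 0.079]
tool_rot: [-3.141, -0.001, 0.331]
contact_force: [-8.2, -1.4, 15.0]
opening: 0.0118
```

The guard is firmly seated: 15 N up and no further travel. I'll unload, release and back off upwards.

Call:
send_rows:
  plan:
    - [[0,0,0.002],[0,0,0],255]
    - [[0,0,0],[0,0,0],200]
    - [[0,0,0],[0,0,0],130]
    - [[0,0,0],[0,0,0],130]
    - [[0,0,0],[0,0,0],130]
    - [[0,0,0.02],[0,0,0],130]
    - [[0,0,0.03],[0,0,0],130]
    - [[0,0,0.03],[0,0,0],200]
    - [[0,0,0.03],[0,0,0],255]
    - [[0,0,0.03],[0,0,0],255]
    - [[0.02,-0.02,0.03],[0,0,0],255]
    - [[0.02,-0.02,0.02],[0,0,0],255]
    - [[0,0,0],[0,0,0],255]
    - [[0,0,0],[0,0,0],255]

```text
time: 10.95
tool_pos: [0.488, 0.2886, 0.2693]
tool_rot: [-3.141, 0.0, 0.329]
contact_force: [-0.5, 0.3, -0.1]
opening: 0.0004
```

Run:
```python
from h import *
d=snap('wrist','w5'); 
cv2.imwrite('pics/w5z.png',cv2.resize(d['pixels'][:,:,::-1],(800,600),interpolation=cv2.INTER_CUBIC))
d=snap('scene','s5'); cv2.imwrite('pics/s5z.png',cv2.resize(d['pixels'][100:240,130:300,::-1],None,fx=4,fy=4,interpolation=cv2.INTER_CUBIC))
print(robot.observe()['contact_force'],robot.observe()['tool_pos'])
```

```text
[-0.29311276 -0.05456992 -0.28928867] [0.48693105 0.28912764 0.26831146]
```

View pics/w5z.png

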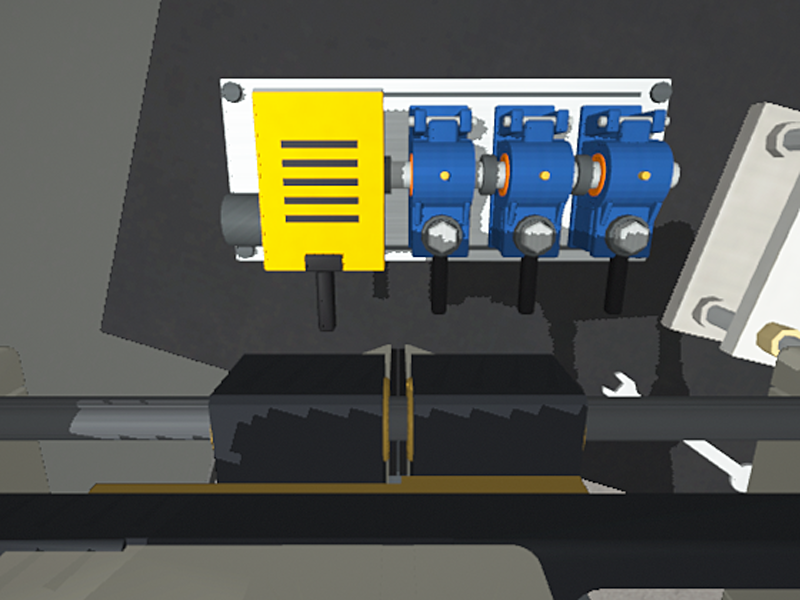

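View pics/s5z.png

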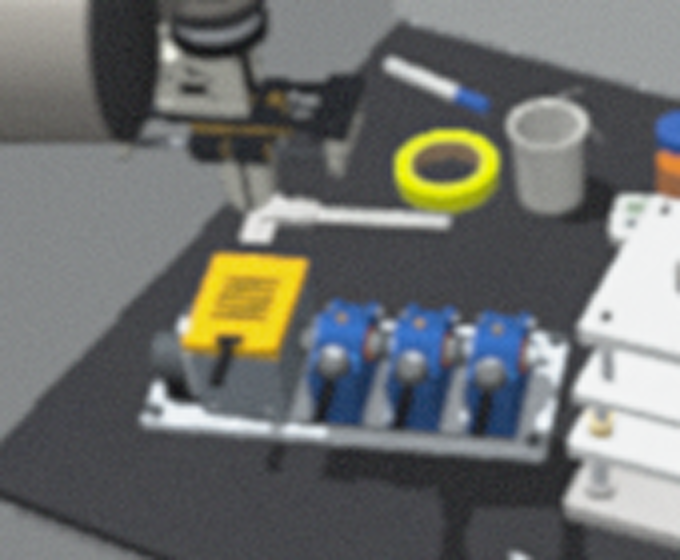

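The guard is down flat. The bolts are at px (443,237), (536,237) and (629,237). I'll measure them again.

Run:
```python
from h import *
w=np.load('pics/w5.npz')
fw=lambda u,v:((u+.5)*.7-.5,(v+.5)*.7-.5)
c=np.array([.5629,.2725]); ex=np.array([.9458,.3247]);ey=np.array([-.3247,.9458])
def rig(p): q=np.array(p[:2])-c; return np.r_[q@ex,q@ey,p[2:3]].round(4)
for p in [(443,237),(536,237),(629,237)]: x=onz(w,*fw(*p),.083); print('b',rig(x),x.round(4))
for p in [(439,312),(527,312),(614,312)]: x=onz(w,*fw(*p),.062); print('tabend',rig(x),x.round(4))
for p in [(325,329)]: x=onz(w,*fw(*p),.101); print('guardtabend',rig(x))
```

```text
b [-0.0434  0.0063  0.083 ] [0.5198 0.2644 0.083 ]
b [-0.0436 -0.0616  0.083 ] [0.5417 0.2001 0.083 ]
b [-0.0437 -0.1295  0.083 ] [0.5636 0.1358 0.083 ]
tabend [-0.1071  0.0061  0.062 ] [0.4596 0.2435 0.062 ]
tabend [-0.1073 -0.065   0.062 ] [0.4826 0.1761 0.062 ]
tabend [-0.1075 -0.1354  0.062 ] [0.5052 0.1096 0.062 ]
guardtabend [-0.1079  0.0926  0.101 ]
```

Call:
send_rows:
  plan:
    - [[0.017,-0.0125,-0.03],[0,0,0],255]
    - [[0.016,-0.012,-0.04],[0,0,0],255]
    - [[0,0,-0.04],[0,0,0],255]
    - [[0,0,-0.03],[0,0,0],255]
    - [[0,0,-0.02],[0,0,0],255]
    - [[0,0,-0.01],[0,0,0],255]
    - [[0,0,-0.005],[0,0,0],255]
    - [[0,0,-0.003],[0,0,0],255]
    - [[0,0,0],[0,0,0],255]

```text
time: 11.95
tool_pos: [0.5211, 0.2647, 0.0921]
tool_rot: [3.142, -0.001, 0.331]
contact_force: [-0.3, 0.8, -0.2]
opening: 0.0007
```

Call:
send_rows:
  plan:
    - [[0,0,-0.002],[0,0,0],255]
    - [[0,0,-0.002],[0,0,0],255]
    - [[0,0,-0.002],[0,0,0],255]
    - [[0,0,-0.001],[0,0,0],255]
    - [[0,0,0],[0,0,0],255]

```text
time: 12.45
tool_pos: [0.5208, 0.2643, 0.0844]
tool_rot: [3.142, 0.0, 0.331]
contact_force: [0.7, 0.9, -1.1]
opening: 0.0005
```

Call:
send_rows:
  plan:
    - [[0,0,-0.001],[0,0,0],255]
    - [[0,0,-0.001],[0,0,0],255]
    - [[0,0,0],[0,0,0],255]

```text
time: 12.75
tool_pos: [0.521, 0.2644, 0.0826]
tool_rot: [3.141, -0.0, 0.331]
contact_force: [0.0, 0.7, 0.9]
opening: 0.0001
```

Call:
send_rows:
  plan:
    - [[0,0,-0.001],[0,0,0],255]
    - [[0,0,-0.001],[0,0,0],255]
    - [[0,0,0],[0,0,0],255]

```text
time: 13.05
tool_pos: [0.521, 0.2644, 0.0806]
tool_rot: [3.141, -0.0, 0.331]
contact_force: [0.5, -0.4, 2.2]
opening: 0.0004
```

Call:
send_rows:
  plan:
    - [[0,0,-0.001],[0,0,0],255]
    - [[0,0,-0.001],[0,0,0],255]
    - [[0,0,0],[0,0,0],255]

```text
time: 13.35
tool_pos: [0.521, 0.2644, 0.0786]
tool_rot: [3.141, -0.0, 0.331]
contact_force: [-0.1, 0.3, 3.0]
opening: 0.0005
```

Call:
send_rows:
  plan:
    - [[0,0,-0.001],[0,0,0],255]
    - [[0,0,-0.001],[0,0,0],255]
    - [[0,0,0],[0,0,0],255]

```text
time: 13.65
tool_pos: [0.521, 0.2645, 0.078]
tool_rot: [3.141, -0.001, 0.331]
contact_force: [-2.7, -1.2, 12.3]
opening: 0.0004
```

Station 1's bolt sinks about 5 mm at 1–3 N and then stops, so it is the loose one. I'll tap the other two in order as well.

Call:
send_rows:
  plan:
    - [[0,0,0.015],[0,0,0],255]
    - [[0,0,0.03],[0,0,0],255]
    - [[0.0075,-0.0215,0.005],[0,0,0],255]
    - [[0.0075,-0.022,0],[0,0,0],255]
    - [[0.0075,-0.022,0],[0,0,0],255]
    - [[0,0,-0.02],[0,0,0],255]
    - [[0,0,-0.014],[0,0,0],255]
    - [[0,0,-0.004],[0,0,0],255]
    - [[0,0,-0.002],[0,0,0],255]
    - [[0,0,0],[0,0,0],255]

```text
time: 14.65
tool_pos: [0.5435, 0.1991, 0.0867]
tool_rot: [3.141, -0.0, 0.331]
contact_force: [0.1, 0.3, 1.1]
opening: 0.0006
```

Call:
send_rows:
  plan:
    - [[0,0,-0.001],[0,0,0],255]
    - [[0,0,-0.001],[0,0,0],255]
    - [[0,0,-0.001],[0,0,0],255]
    - [[0,0,0],[0,0,0],255]

```text
time: 15.05
tool_pos: [0.5433, 0.199, 0.0836]
tool_rot: [3.142, -0.0, 0.331]
contact_force: [-0.1, -0.2, -0.3]
opening: 0.0005
```

Call:
send_rows:
  plan:
    - [[0,0,-0.001],[0,0,0],255]
    - [[0,0,-0.001],[0,0,0],255]
    - [[0,0,-0.001],[0,0,0],255]
    - [[0,0,0],[0,0,0],255]

```text
time: 15.45
tool_pos: [0.5435, 0.199, 0.0828]
tool_rot: [3.141, -0.001, 0.331]
contact_force: [-5.8, -0.6, 16.1]
opening: 0.0
```

Station 2's bolt is tight: 16 N with no travel. Next is station 3.

Call:
send_rows:
  plan:
    - [[0,0,0.015],[0,0,0],255]
    - [[0,0,0.027],[0,0,0],255]
    - [[0.0075,-0.0215,0.003],[0,0,0],255]
    - [[0.0075,-0.022,0],[0,0,0],255]
    - [[0.0075,-0.022,0],[0,0,0],255]
    - [[0,0,-0.02],[0,0,0],255]
    - [[0,0,-0.014],[0,0,0],255]
    - [[0,0,-0.005],[0,0,0],255]
    - [[0,0,-0.002],[0,0,0],255]
    - [[0,0,0],[0,0,0],255]

```text
time: 16.45
tool_pos: [0.5661, 0.1336, 0.0848]
tool_rot: [3.141, -0.0, 0.331]
contact_force: [0.1, -0.9, -1.0]
opening: 0.0004
```

Call:
send_rows:
  plan:
    - [[0,0,-0.001],[0,0,0],255]
    - [[0,0,-0.001],[0,0,0],255]
    - [[0,0,-0.001],[0,0,0],255]
    - [[0,0,0],[0,0,0],255]

```text
time: 16.85
tool_pos: [0.5663, 0.1336, 0.0829]
tool_rot: [3.141, -0.002, 0.331]
contact_force: [-2.2, 0.3, 7.6]
opening: 0.0004
```

Call:
send_rows:
  plan:
    - [[0,0,-0.001],[0,0,0],255]
    - [[0,0,-0.001],[0,0,0],255]
    - [[0,0,0],[0,0,0],255]

```text
time: 17.15
tool_pos: [0.5664, 0.1336, 0.0827]
tool_rot: [3.141, -0.003, 0.331]
contact_force: [-6.5, 0.0, 20.1]
opening: 0.0009
```

Stations 2 and 3 are tight, so the loose bolt is at station 1, nearest the guard. I'll go above its tab.

Call:
send_rows:
  plan:
    - [[0,0,0.02],[0,0,0],255]
    - [[0,0,0.04],[0,0,0],255]
    - [[-0.02,0.024,0.03],[0,0,0],200]
    - [[-0.024,0.03,0.01],[0,0,0],125]
    - [[-0.024,0.03,0],[0,0,0],125]
    - [[-0.0236,0.031,-0.02],[0,0,0],125]
    - [[0,0,-0.02],[0,0,0],125]
    - [[0,0,0],[0,0,0],125]
    - [[0,0,0],[0,0,0],125]

```text
time: 18.05
tool_pos: [0.4746, 0.2483, 0.14]
tool_rot: [3.141, -0.0, 0.331]
contact_force: [0.5, -0.6, 0.6]
opening: 0.0461
```

Run:
```python
from h import *
d=snap('wrist','w6'); 
cv2.imwrite('pics/w6z.png',cv2.resize(d['pixels'][:,:,::-1],(800,600),interpolation=cv2.INTER_CUBIC))
print(robot.observe()['contact_force'],robot.observe()['tool_pos'])
```

```text
[ 0.62616774 -0.9993287   0.76360689] [0.47523733 0.24815376 0.14043764]
```

View pics/w6z.png

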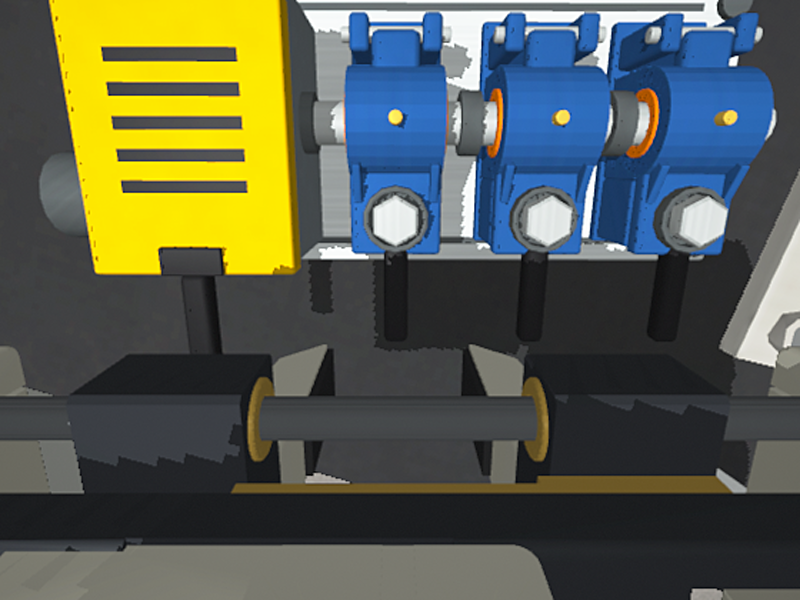

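The tab of cap 1 is at px 396, centred between the fingers at 398. I'll descend.

Call:
send_rows:
  plan:
    - [[0,0.001,-0.03],[0,0,0],125]
    - [[0,0,-0.03],[0,0,0],125]
    - [[0,0,-0.02],[0,0,0],125]
    - [[0,0,-0.006],[0,0,0],125]
    - [[0,0,-0.004],[0,0,0],125]
    - [[0,0,0],[0,0,0],125]

```text
time: 18.7
tool_pos: [0.4752, 0.2493, 0.0503]
tool_rot: [3.142, -0.002, 0.33]
contact_force: [-0.8, 0.3, 0.2]
opening: 0.0467
```

Call:
send_rows:
  plan:
    - [[0,0,-0.002],[0,0,0],125]
    - [[0,0,0],[0,0,0],200]
    - [[0,0,0],[0,0,0],255]
    - [[0,0,0],[0,0,0],255]
    - [[0,0,0],[0,0,0],255]
    - [[0,0,0],[0,0,0],255]
    - [[0,0,0],[0,0,0],255]
  newtons: 30

```text
time: 19.4
tool_pos: [0.4743, 0.2494, 0.0476]
tool_rot: [3.141, -0.0, 0.331]
contact_force: [0.1, -0.6, 0.3]
opening: 0.012
```

Run:
```python
from h import *
d=snap('wrist','w7'); 
cv2.imwrite('pics/w7z.png',cv2.resize(d['pixels'][:,:,::-1],(800,600),interpolation=cv2.INTER_CUBIC))
c=np.array([.5629,.2725]); ex=np.array([.9458,.3247]);ey=np.array([-.3247,.9458])
o=robot.observe();p=o['tool_pos'];q=p[:2]-c; print(o['contact_force'],q@ex,q@ey,p[2])
R=.130; n=25; t=.95*(1-np.cos(np.pi*np.linspace(0,1,n+1)))/2; a0=np.arctan2(.006,.130)
Rr=np.hypot(.13,.006); X=-Rr*np.cos(t+a0); Z=Rr*np.sin(t+a0)
for a,b in zip(np.diff(X),np.diff(Z)): print(f'[[{a*ex[0]:.4f}, {a*ex[1]:.4f}, {b:.4f}], [0, 0, 0], 255],',end=' ')
```

```text
[0.63240358 0.34571245 1.10517033] -0.09130672169390133 0.006945160640798857 0.04761079699763586
[[0.0000, 0.0000, 0.0005], [0, 0, 0], 255], [[0.0001, 0.0000, 0.0015], [0, 0, 0], 255], [[0.0002, 0.0001, 0.0024], [0, 0, 0], 255], [[0.0003, 0.0001, 0.0033], [0, 0, 0], 255], [[0.0005, 0.0002, 0.0041], [0, 0, 0], 255], [[0.0007, 0.0002, 0.0049], [0, 0, 0], 255], [[0.0010, 0.0004, 0.0055], [0, 0, 0], 255], [[0.0014, 0.0005, 0.0061], [0, 0, 0], 255], [[0.0019, 0.0006, 0.0065], [0, 0, 0], 255], [[0.0023, 0.0008, 0.0068], [0, 0, 0], 255], [[0.0028, 0.0010, 0.0069], [0, 0, 0], 255], [[0.0032, 0.0011, 0.0069], [0, 0, 0], 255], [[0.0037, 0.0013, 0.0067], [0, 0, 0], 255], [[0.0040, 0.0014, 0.0064], [0, 0, 0], 255], [[0.0042, 0.0015, 0.0060], [0, 0, 0], 255], [[0.0044, 0.0015, 0.0055], [0, 0, 0], 255], [[0.0044, 0.0015, 0.0050], [0, 0, 0], 255], [[0.0043, 0.0015, 0.0044], [0, 0, 0], 255], [[0.0040, 0.0014, 0.0038], [0, 0, 0], 255], [[0.0036, 0.0012, 0.0031], [0, 0, 0], 255], [[0.0031, 0.0011, 0.0025], [0, 0, 0], 255], [[0.0025, 0.0009, 0.0019], [0, 0, 0], 255], [[0.0019, 0.0006, 0.0014], [0, 0, 0], 255], [[0.0011, 0.0004, 0.0008], [0, 0, 0], 255], [[0.0004, 0.0001, 0.0003], [0, 0, 0], 255],
```

View pics/w7z.png

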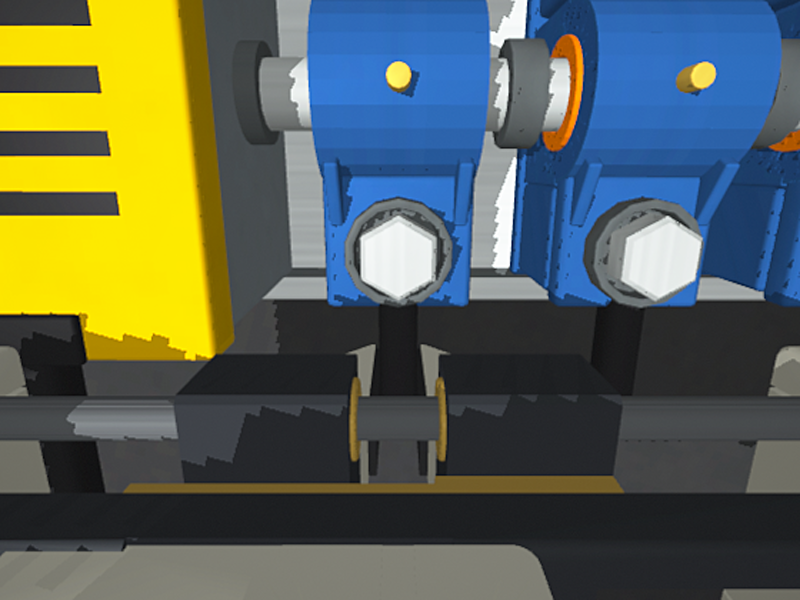

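The tab of cap 1 is pinched, with the opening at 12 mm and the tab between the pads at px 398. I'll start the lift.

Call:
send_rows:
  plan:
    - [[0,0,0.0005],[0,0,0],255]
    - [[0,0,0.0015],[0,0,0],255]
    - [[0.0002,0.0001,0.0024],[0,0,0],255]
    - [[0.0003,0.0001,0.0033],[0,0,0],255]
    - [[0.0005,0.0002,0.0041],[0,0,0],255]
    - [[0.0007,0.0002,0.0049],[0,0,0],255]
    - [[0.001,0.0004,0.0055],[0,0,0],255]

```text
time: 20.15
tool_pos: [0.4771, 0.2504, 0.0702]
tool_rot: [3.141, -0.0, 0.331]
contact_force: [3.2, 0.8, -3.7]
opening: 0.0115
```

Call:
send_rows:
  plan:
    - [[0.0014,0.0005,0.0061],[0,0,0],255]
    - [[0.0019,0.0006,0.0065],[0,0,0],255]
    - [[0.0023,0.0008,0.0068],[0,0,0],255]
    - [[0.0028,0.001,0.0069],[0,0,0],255]
    - [[0.0032,0.0011,0.0069],[0,0,0],255]
    - [[0.0037,0.0013,0.0067],[0,0,0],255]
    - [[0.004,0.0014,0.0064],[0,0,0],255]
    - [[0.0042,0.0015,0.006],[0,0,0],255]

```text
time: 20.95
tool_pos: [0.5003, 0.2584, 0.1223]
tool_rot: [3.141, 0.001, 0.331]
contact_force: [1.3, -1.8, -4.7]
opening: 0.0116
```

Call:
send_rows:
  plan:
    - [[0.0044,0.0015,0.0055],[0,0,0],255]
    - [[0.0044,0.0015,0.005],[0,0,0],255]
    - [[0.0043,0.0015,0.0044],[0,0,0],255]
    - [[0.004,0.0014,0.0038],[0,0,0],255]
    - [[0.0036,0.0012,0.0031],[0,0,0],255]
    - [[0.0031,0.0011,0.0025],[0,0,0],255]
    - [[0.0025,0.0009,0.0019],[0,0,0],255]
    - [[0.0019,0.0006,0.0014],[0,0,0],255]
    - [[0.0011,0.0004,0.0008],[0,0,0],255]
    - [[0.0004,0.0001,0.0003],[0,0,0],255]
    - [[0,0,0],[0,0,0],255]
    - [[0,0,0],[0,0,0],255]

```text
time: 22.15
tool_pos: [0.5303, 0.2686, 0.1507]
tool_rot: [3.141, 0.0, 0.331]
contact_force: [-0.8, -5.4, -2.5]
opening: 0.012
```

Run:
```python
from h import *
d=snap('wrist','w8'); 
cv2.imwrite('pics/w8z.png',cv2.resize(d['pixels'][:,:,::-1],(800,600),interpolation=cv2.INTER_CUBIC))
d=snap('scene','s8'); cv2.imwrite('pics/s8z.png',cv2.resize(d['pixels'][100:240,130:300,::-1],None,fx=4,fy=4,interpolation=cv2.INTER_CUBIC))
c=np.array([.5629,.2725]); ex=np.array([.9458,.3247]);ey=np.array([-.3247,.9458])
o=robot.observe();p=o['tool_pos'];q=p[:2]-c; print(o['contact_force'],q@ex,q@ey,p[2],o['qvel'].round(4),o['opening'])
# initial tool (-.0913, .0476): contact rel hinge; angle by chord
ch=np.hypot(q@ex+.0913,p[2]-.0476); print('angle',2*np.arcsin(ch/2/.130))
```

```text
[-0.53710516 -5.07405041 -3.53632614] -0.03212018089768257 0.006883275261581681 0.15066937098888727 [-0.0005 -0.0006  0.0019  0.0009 -0.0007  0.0006] 0.011910297488689403
angle 0.9495065097829671
```

View pics/w8z.png

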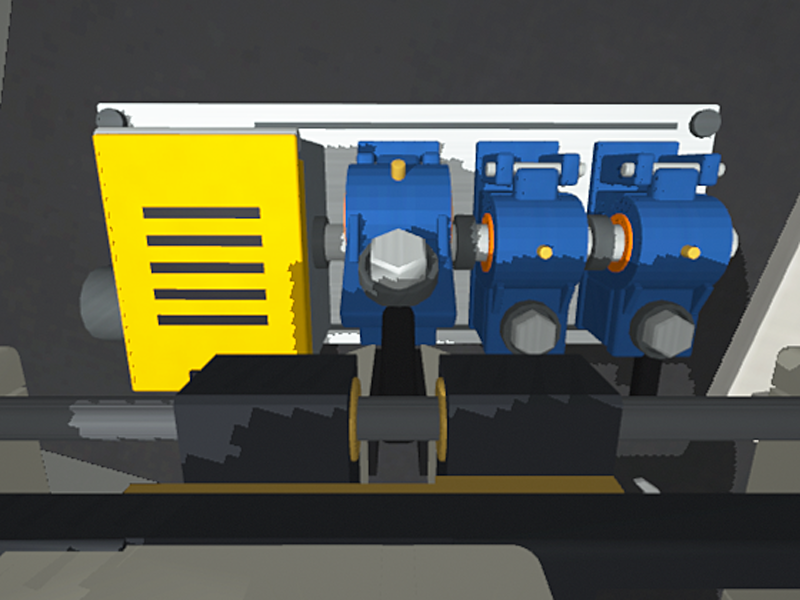

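View pics/s8z.png

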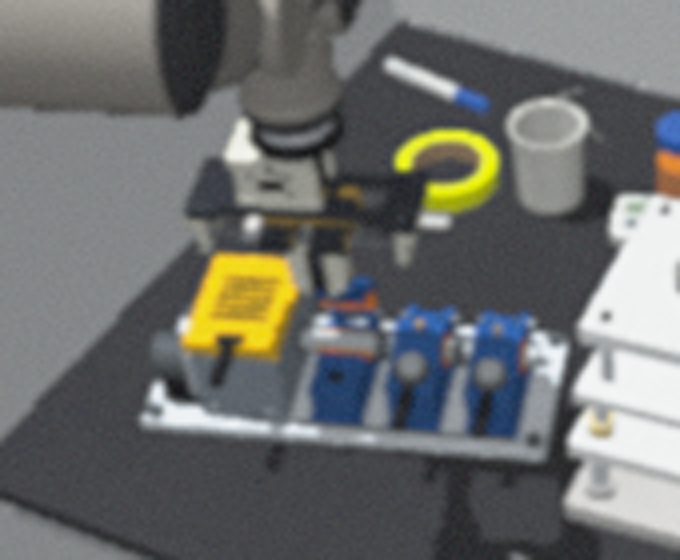

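The cap stands open at about 54° in the grip, with the bushing visible and the guard flat. I'll hold one more moment, check for drift, then hand in.

Call:
send_rows:
  plan:
    - [[0,0,0],[0,0,0],255]
    - [[0,0,0],[0,0,0],255]
    - [[0,0,0],[0,0,0],255]
    - [[0,0,0],[0,0,0],255]
    - [[0,0,0],[0,0,0],255]

```text
time: 22.75
tool_pos: [0.5302, 0.2686, 0.1507]
tool_rot: [3.141, 0.0, 0.331]
contact_force: [-0.5, -4.2, -2.9]
opening: 0.0115
```

Run:
```python
from h import *
a=np.load('pics/w8.npz')['pixels'].astype(int); b=snap('wrist','w9')['pixels'].astype(int)
print('changed px',(abs(a-b).sum(2)>60).sum(), robot.observe()['tool_pos'], robot.observe()['opening'])
print(robot.hand_in())
```

```text
changed px 18 [0.5302458  0.26860932 0.15067334] 0.011877377527769907
the job is handed in; nothing more can be done
None
```

The job is handed in: the guard is closed, the loose bolt is at station 1 (nearest the guard), and its cap is held open at about 54°.

- **Guard:** I lowered it by its pinched tab along its arc, slowing down at the end. It stopped firmly at 15 N with no further travel, and the pictures after release show it lying flat.
- **Taps, in order from the guard:**
  - Station 1 sank about 5 mm at 1–3 N, then stopped.
  - Station 2 was rigid at 16 N.
  - Station 3 was rigid at 20 N.
- **Cap:** I lifted the station 1 cap to about 0.95 rad, worked out from the tool's travel, with a 30 N grip. It is still held there; the last two wrist pictures about 0.6 s apart were nearly identical and the opening is steady at the tab's 12 mm.

No check failed or disagreed at the end, except a small sideways load of about 4–5 N at the grip, from slight misalignment. I kept clear of the tools and other things on the bench and felt no unexpected contact, but did not check them in a final picture of the bench. The robot's clock stood at about 23 s of the 61 s allowed.

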